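# Register a wooden plaque in the spray-stencil jig

## Robot

A 6-joint arm with a two-finger parallel gripper is mounted at the origin on a cart in front of the work surface, level with it; the furniture and walls round the work are solid. World frame = base frame: x ahead of the robot, y to its left, z up, the work surface at z = 0. Lengths are in m, angles in degrees, forces in N, time in s.
With the tool pointing down it reaches from about 0.35 to 0.875 m from the base axis. Payload 4.2 kg.
Tool frame: the origin (TCP) lies on the centre line of the jaws, within the pads' length; the fingertips stand 19 mm ahead of it and the grasp point (between the pads) is the TCP; x points along the fingers, y is the direction in which the jaws open and shut, and the axes are right-handed (so a half turn about x gives the same grasp; the last joint's range is limited). The gripper opens to 87 mm and grips with 3 to 60 N. Pads are 19 mm wide; open, the fingers measure 117 mm over their backs; the gripper's body (75 mm by 190 mm) begins 51 mm behind the grasp point.
Start: joints at [86.78, 22.042, 0.453, 0, -68.411, -14.817], TCP at [0.193, 0.594, 0.242] pointing down, gripper open.
Joint ranges: [-179.83, 179.83], [-69.29, 118.12], [-61.27, 80.66], [-181.25, 117.63], [-171.15, -9.14], [-177.46, 177.46]. Speed limits (degrees/s): [159.86, 159.86, 180, 180, 180, 180].

## Interface

Orientations are given as a 3x3 rotation matrix whose columns are the frame's x, y, z axes.
In Python, from station import r, viewer, job, spotter gives the robot as it stands.
- The arm moves only by the tool play_rows, never from a script. Its argument "commands" is a list of rows, each an object of numbers: "fingers": the gripper command: -1 is fully open, 1 is shut, values between are in proportion; "tx", "ty", "tz": the shift along the tool's x, y, z normalised to -1 to 1, where 1 is 750 mm; "ax", "ay", "az": the turn, a rotation vector about the tool's x, y, z normalised to -1 to 1, where 1 is pi rad. In form: [{"fingers": .., "tx": .., "ty": .., "tz": .., "ax": .., "ay": .., "az": ..}, ...]. A call has 1 to 5 rows; each row is the pose to reach, as a shift and turn from the pose commanded when the call began, along the tool's axes at that moment, turning the shorter way round; what a row does not reach only later rows make up. A row lasts 1/12 s, in which the tool goes at most 41.7 mm and 7.16 degrees, less where a joint would pass 70% of its speed; a pose out of reach is approached as far as the arm can. A call with a number of a shift or a turn outside -1 to 1 is refused whole. A call with a gripper value outside its range is refused whole. The fingers move at their own pace and stop on an object; the grip force is fixed at half the most. Time passes only in rows, so rows that repeat a pose let the fingers close. It gives the time, the measured TCP pose, the force and the opening at its end, in the units of the state.
- r.sense(): the state, without advancing time (a new reading comes with each control period).
- viewer.capture(name): name is "scene" or "top"; returns a dict with "image" (400x640x3 uint8, red, green, blue), "fx", "fy", "cx", "cy" (pixels), "R" (3x3) and "t" (3): a world point X has camera coordinates R X + t. Camera axes: x right, y down, z forward; pixel columns grow to the right and rows downward; lengths in m; the calibration is good to about 2 mm. A picture is of the moment at which its call begins. There is no depth.
- job.finish_job(): hands the job in, once; it reports no verdict.
Trained networks look in a picture, given as the dict that the camera call returned (one of the last four; its "shot" number tells which), for a name from the list of things; names that differ only in an ending like _2 or _b are one class to them, and where a whole thing is asked for, a point or a joint stands for the part that bears it (a point fixed in the world has none). Each returns a list of dicts, best first, with "score" (0 to 1); they miss things now and then, are a little off and sometimes report something else, mostly with a low value. They report only what shows in the picture. A call takes as long as a camera call. They do not tell look-alikes from the thing itself.
- spotter.find_in(name, picture): "uv" ([column, row] in pixels, amid what is visible of it).
- spotter.silhouettes(name, picture): "region" (400x640 bool, what is visible of it) and "uv" ([column, row] in pixels, amid what is visible of it).
The state is a dict: "time_s": time; "joints": joint angles; "joint_velocities": joint speeds; "effort": joint torques, N m; "tcp_pos": TCP position; "ee_rot": TCP orientation; "wrist_force": force on the tool from outside, world axes, zero at the start; "moment": the same for the moment, N m; "gripper_width": opening from 0.0 (shut) to 1.0 (fully open).
Only numpy, scipy, OpenCV 4.12 (cv2) and the standard library are available. Lean on these libraries where they do the work, as an engineer would, in place of code of your own. Each camera call takes 0.05 s, during which the arm holds its last target. There are 200 camera calls.

## Task

Lay the wooden plaque flat on the white bed of the stencil jig, lengthwise, and slide it in under the blue stencil plate until its end is fully home against the back stop and its long side is flush along the side fence, ready for spraying. Push it gently, let go of it there, and do not disturb the timer, the spice jar or the colour bottle.

Things in the scene. Friction and masses are not known exactly. Their poses are not given: they have to be found in the camera images.
- plaque: loose flat bar of pale wood with rounded edges and a thin dark border line on top, 140 x 52 x 16 mm, about 0.12 kg; origin at the centre of its underside, x along its 140 mm length, y along its 52 mm width, z up. Starts on the worktop to the left or the right of the jig. Either end may go in first.
- jig: fixed stencil jig: white bed 250 (x) x 130 (y) x 12 mm high; origin under the bed's centre, x from the open front to the back stop, y towards the side fence, z up. In mm in this frame: bed top z = 12; aluminium back stop, inner face x = 111; aluminium side fence, inner face y = 46, from x = -19 to the back stop, its top at z = 26 (34 beyond x = 75)
- plate_edge (a point): middle of the front edge of the blue stencil plate, on its underside: (71, 5, 34) mm in the jig's frame. The 5 mm plate bridges the bed from here to the back stop (top z = 39, screws to 41), leaving 22 mm of height over the bed for the 16 mm plaque; in front of it the bed is open above
- post (a point): front inner corner, on the bed, of the aluminium post that carries the plate on the side away from the fence: (77, -34, 12) mm in the jig's frame. It runs from here to the back stop; between post and fence the way in is 80 mm wide
- seat (a point): point on the bed top where the plaque's origin lies when it is home: (41, 20, 12) mm in the jig's frame, axes as the jig's. The front end of the plaque is then at x = -29 and 100 mm of it stays outside the plate
- stop_corner (a point): inner corner where back stop and side fence meet, on the bed top: (111, 46, 12) mm in the jig's frame, axes as the jig's
- timer: bystander: round red kitchen timer, 68 mm wide, 53 mm high; origin at the centre of its underside; stands on the worktop on the side of the jig where the plaque is not
- jar: bystander: spice jar with a red lid, 45 mm wide, 106 mm high; origin at the centre of its underside; to the right of the jig
- spray_colour: bystander: small white-topped colour bottle, 36 mm wide, 118 mm high; origin at the centre of its underside; to the left of the jig
Mind the look-alikes: they are no part of the job. Of the things that look like the plaque, the largest one is meant.

How it is judged (in metres and radians):
At the end, for the whole second after the job is handed in: The plaque lies flat on the bed (within 3 mm of height, tilt under 0.05 rad) under the stencil plate, within 2.5 mm of the home position along both the back stop and side fence directions, parallel to the fence within 0.02 rad, at rest (x of plaque in the frame of seat between -0.0025 and 0.0025 m and y of plaque in the frame of seat between -0.0025 and 0.0025 m and z of plaque in the frame of seat between -0.003 and 0.003 m and angle between the x axis of plaque and the x axis of jig, either way round below 0.02 rad and angle between plaque's own z axis and vertical below 0.05 rad and linear speed of plaque below 0.01 m/s); the robot touches nothing.
It fails at once if the plaque is rammed or pressed into the jig with more than 80 N (contact force between plaque and jig above 80 N).
It fails at once if the timer is moved by more than 20 mm (distance of timer from where it was at the start of the episode above 0.02 m).
It fails at once if the spice jar is moved by more than 20 mm (distance of jar from where it was at the start of the episode above 0.02 m).
It fails at once if the colour bottle is moved by more than 20 mm (distance of spray_colour from where it was at the start of the episode above 0.02 m).
It also fails if it takes over 72 s, if anything falls off the work surface, if the arm or the gripper's body presses on something with over 40 N, if the wrist force passes 120 N, or if a joint passes its speed limit or range.

## Working session

There is one attempt and no reset: what is moved stays moved. The work goes in short steps, Python scripts to look and compute and a tool call to move; the robot and the scene stay as the last step left them, time stands still between calls to the robot, and variables do not carry over. Pictures are saved under pics/ and viewed, about 8 in all and at most 12, crops included, and the job is handed in when it is done.

Besides the shell and the picture viewer there is one more tool, called after "Request:" by a JSON object that holds its "method" and its "body". play_rows: Moves the arm, as the interface text tells. Its arguments: {"type":"object","properties":{"commands":{"type":"array"}},"required":["commands"]}

```bash
mkdir -p pics; ls; cat > h.py <<'E'
import numpy as np, cv2
from station import r, viewer, job, spotter
def save(p,n,crop=None,s=1):
    im=p["image"][:,:,::-1]
    if crop: a,b,c,d=crop; im=im[b:d,a:c]
    cv2.imwrite("pics/"+n,cv2.resize(im,None,fx=s,fy=s,interpolation=cv2.INTER_CUBIC))
def ray(p,uv,z):
    R=np.array(p["R"]);t=np.array(p["t"])
    d=R.T@np.array([(uv[0]-p["cx"])/p["fx"],(uv[1]-p["cy"])/p["fy"],1.]);c=-R.T@t
    return c+d*(z-c[2])/d[2]
def proj(p,X):
    q=np.array(p["R"])@np.array(X)+np.array(p["t"]); return q[0]/q[2]*p["fx"]+p["cx"],q[1]/q[2]*p["fy"]+p["cy"]
E
python3 - <<'E'
from h import *
np.set_printoptions(precision=4,suppress=True)
s=r.sense();print(s["tcp_pos"],s["ee_rot"],s["time_s"])
for c in("top","scene"):
    p=viewer.capture(c);save(p,c+"0.png");print(c,p["fx"],-np.array(p["R"]).T@np.array(p["t"]),np.array(p["R"]))
    for n in("plaque","jig","timer","jar","spray_colour"):
        for d in spotter.silhouettes(n,p)[:4]:
            print(n,round(d["score"],2),np.round(d["uv"],1),ray(p,d["uv"],.0)[:2],d["region"].sum(),cv2.minAreaRect(np.argwhere(d["region"])[:,::-1].astype(np.float32)))
E
```

```text
pics
[0.1933 0.5938 0.2405] [[-0.0006 -0.3098 -0.9508]
 [-0.0021 -0.9508  0.3098]
 [-1.      0.0022 -0.0001]] 0.0
top 437.89052664684255 [0.3158 0.0302 1.2385] [[ 0.0063 -1.     -0.0005]
 [-0.9847 -0.0062 -0.1744]
 [ 0.1744  0.0015 -0.9847]]
plaque 0.76 [264.  161.2] [0.6377 0.1654] 491 ((264.1764831542969, 158.7941131591797), (13.722524642944336, 36.12252426147461), 70.34617614746094)
plaque 0.74 [254.7 275.6] [0.3096 0.1833] 570 ((254.9458465576172, 278.088134765625), (38.093116760253906, 15.357698440551758), 17.52556800842285)
plaque 0.63 [224.8 220.7] [0.4627 0.2727] 956 ((225.34324645996094, 219.34056091308594), (49.3196907043457, 20.418354034423828), 62.59242630004883)
jig 0.81 [322.4 172.8] [ 0.6041 -0.0048] 3879 ((321.5379333496094, 170.85516357421875), (45.2159538269043, 88.31791687011719), 3.3664608001708984)
timer 0.72 [402.3 218. ] [ 0.4736 -0.2324] 468 ((402.0, 217.5), (23.0, 24.0), 90.0)
timer 0.27 [222.9 153.6] [0.6598 0.2861] 246 ((222.70004272460938, 154.90000915527344), (21.913463592529297, 12.969194412231445), 63.43495178222656)
jar 0.82 [403.3 156.8] [ 0.6534 -0.2
[... 815 characters left out ...]
1.801406860351562)
jig 0.79 [288.5 200.5] [ 0.6126 -0.0036] 4261 ((287.8972473144531, 200.90074157714844), (103.94843292236328, 44.50391387939453), 11.738572120666504)
timer 0.63 [353.6 142.3] [ 0.4739 -0.2489] 517 ((353.5, 142.5), (25.0, 23.0), 90.0)
jar 0.73 [288.3 128.3] [ 0.6681 -0.2758] 578 ((291.4979248046875, 126.95463562011719), (38.187843322753906, 16.074312210083008), 87.39744567871094)
jar 0.68 [286.  200.7] [ 0.6188 -0.0019] 4335 ((288.22735595703125, 201.12185668945312), (103.32820129394531, 46.017822265625), 12.042576789855957)
spray_colour 0.94 [244.2 280.9] [0.6636 0.248 ] 646 ((246.41893005371094, 280.5135192871094), (41.9217414855957, 18.412687301635742), 80.53767395019531)
```

```bash
python3 - <<'E'
from h import *
p=viewer.capture("top");save(p,"t1.png",(190,110,430,300),3.3)
p=viewer.capture("scene");save(p,"s1.png",(190,100,450,340),3)
E
```

```text
(no output)
```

View pics/t1.png

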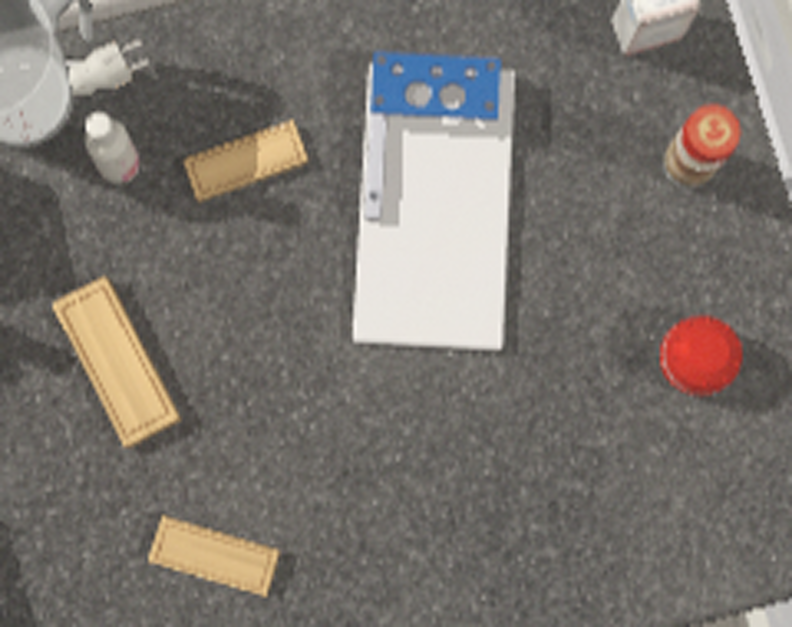

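View pics/s1.png

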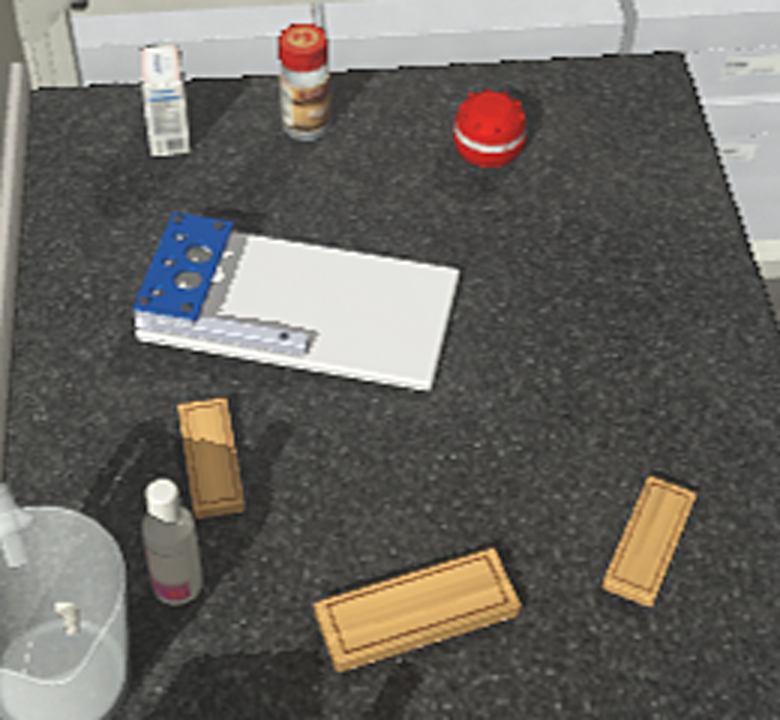

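Largest of the three bars is at top-image (225,219) / scene (328,302): its sides are visibly ~1.35x those of the other two at (264,159) and (255,278), so that one is the plaque; both enlarged crops confirm it. The fence is on the jig's left (+y) side and the plate is at the far end. Next I fit poses.

```bash
cat > fit.py <<'E'
from h import *
from scipy.optimize import minimize
S=8
JIG=[(-125,125,-65,65,0,12),(-19,125,46,58,12,26),(71,125,-48,58,34,39),(75,125,46,58,12,34),(77,125,-46,-34,12,34)]
PLQ=[(-70,70,-26,26,0,16)]
def pts(b,q,z0=0):
    a=np.array([[b[i],b[2+j],b[4+k]] for i in(0,1) for j in(0,1) for k in(0,1)])/1000.
    c,s=np.cos(q[2]),np.sin(q[2])
    return np.c_[q[0]+c*a[:,0]-s*a[:,1],q[1]+s*a[:,0]+c*a[:,1],a[:,2]+z0]
def mask(p,boxes,q,z0,win):
    x0,y0,x1,y1=win;m=np.zeros(((y1-y0)*S,(x1-x0)*S),np.uint8)
    for b in boxes:
        uv=np.array([proj(p,X) for X in pts(b,q,z0)])
        h=cv2.convexHull(((uv-[x0,y0]+.5)*S*16).astype(np.int32))
        cv2.fillConvexPoly(m,h,1,shift=4)
    return cv2.resize(m.astype(np.float32),(x1-x0,y1-y0),interpolation=cv2.INTER_AREA)
def fit(pm,boxes,q0,z0=0):
    def cost(v):
        q=np.array([v[0],v[1],v[2]]);e=0
        for p,reg in pm:
            ys,xs=np.where(reg);w=(max(xs.min()-15,0),max(ys.min()-15,0),xs.max()+15,ys.max()+15)
            m=mask(p,boxes,q,z0,w);g=reg[w[1]:w[3],w[0]:w[2]].astype(np.float32)
            e+=np.abs(m-g).sum()/g.sum()
        return e
    sx=np.array([[0,0,0],[.01,0,0],[0,.01,0],[0,0,.08]])+q0
    o=minimize(cost,q0,method="Nelder-Mead",options=dict(initial_simplex=sx,xatol=1e-5,fatol=1e-5))
    return o.x,o.fun
def colmask(p,reg,hsvlo,hsvhi):
    h=cv2.cvtColor(p["image"],cv2.COLOR_RGB2HSV);m=cv2.inRange(h,hsvlo,hsvhi)>0
    return m&(cv2.dilate(reg.astype(np.uint8),np.ones((9,9)))>0)
def draw(im,p,boxes,q,z0,c):
    for b in boxes:
        uv=np.array([proj(p,X) for X in pts(b,q,z0)])
        for i in range(8):
            for k in(1,2,4):
                if not i&k: cv2.line(im,*[tuple(int(v) for v in (uv[j]+.5)*4*16) for j in(i,i|k)],c,1,cv2.LINE_AA,4)
E
python3 - <<'E'
from fit import *
P={c:viewer.capture(c) for c in("top","scene")}
q0={"plaque":(.465,.272,.3+.2),"jig":(.585,-.005,0.)}
out={}
for n,bx in(("plaque",PLQ),("jig",JIG)):
    pm=[];pc=[]
    for c,p in P.items():
        d=spotter.silhouettes(n,p)
        d=max(d[:3],key=lambda e:e["region"].sum()*(e["score"]>.5))["region"]
        pm.append((p,d))
        if n=="plaque":pc.append((p,colmask(p,d,(8,50,90),(30,255,255))))
    for nm,l in(("both",pm),("top",pm[:1]),("scene",pm[1:]),("col",pc),("coltop",pc[:1]),("colsc",pc[1:])):
        if l: q,e=fit(l,bx,q0[n]);print(n,nm,np.round(q[:2],4),round(np.degrees(q[2]),2),round(e,3))
        if l and nm==("col" if n=="plaque" else "both"):out[n]=q
for c,p,(a,b,x,y) in(("top",P["top"],(200,110,360,250)),("scene",P["scene"],(220,150,400,340))):
    im=cv2.resize(p["image"][:,:,::-1],None,fx=4,fy=4,interpolation=cv2.INTER_CUBIC).copy()
    draw(im,p,PLQ,out["plaque"],0,(0,0,255));draw(im,p,JIG,out["jig"],0,(0,255,0))
    im=im[b*4:y*4,a*4:x*4]; P[c]=cv2.resize(im,(int(im.shape[1]*540/im.shape[0]),540))if c=="top" else im
cv2.imwrite("pics/f_top.png",P["top"]);cv2.imwrite("pics/f_sc.png",cv2.resize(P["scene"],(568,600)))
np.save("q.npy",[out["plaque"],out["jig"]])
E
```

```text
plaque both [0.4667 0.274 ] 28.25 0.159
plaque top [0.4662 0.2717] 29.64 0.069
plaque scene [0.467  0.2756] 27.86 0.046
plaque col [0.4676 0.2733] 28.94 0.119
plaque coltop [0.4663 0.2714] 29.19 0.048
plaque colsc [0.4682 0.2747] 29.06 0.029
jig both [0.608  0.0011] -3.01 1.04
jig top [ 0.585 -0.005] 0.0 1.0
jig scene [0.608  0.0011] -3.01 0.04
```

View pics/f_top.png

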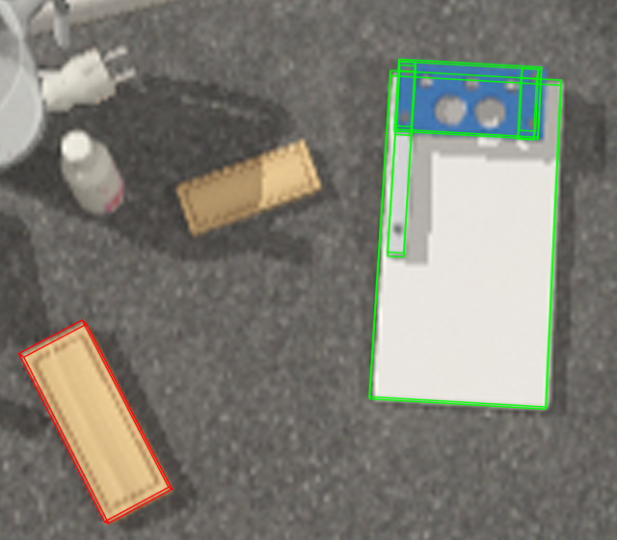

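View pics/f_sc.png

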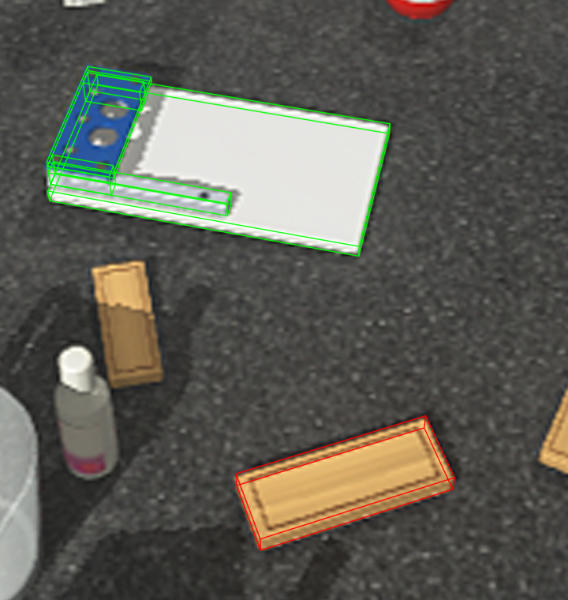

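The plaque and jig outlines in both overlays match the image: plaque at (0.468, 0.273) yaw 29°, jig at (0.608, 0.001) yaw -3°. Plan: grip across the width near the front end, lay it on the bed short of the fence, slide it in, then push it home with closed fingers.

Request:
{"method": "play_rows", "body": {"commands": [{"fingers": -1, "tx": 0, "ty": 0.17, "tz": -0.218, "ax": 0, "ay": 0, "az": 0}, {"fingers": -1, "tx": 0, "ty": 0.17, "tz": -0.218, "ax": 0, "ay": 0, "az": 0}, {"fingers": -1, "tx": 0, "ty": 0.17, "tz": -0.218, "ax": 0, "ay": 0, "az": 0}, {"fingers": -1, "tx": 0, "ty": 0.17, "tz": -0.218, "ax": 0, "ay": 0, "az": 0}, {"fingers": -1, "tx": 0, "ty": 0.17, "tz": -0.218, "ax": 0, "ay": 0, "az": 0}]}}

```text
time_s: 1.42
tcp_pos: [0.3101, 0.4206, 0.2417]
ee_rot: [[0.0, -0.309, -0.951], [0.0, -0.951, 0.309], [-1.0, -0.0, -0.0]]
wrist_force: [1.5, 0.3, 0.0]
gripper_width: 0.999
```

Request:
{"method": "play_rows", "body": {"commands": [{"fingers": -1, "tx": 0, "ty": 0.17, "tz": -0.218, "ax": 0, "ay": 0, "az": 0}, {"fingers": -1, "tx": 0, "ty": 0.17, "tz": -0.218, "ax": 0, "ay": 0, "az": 0}, {"fingers": -1, "tx": 0, "ty": 0.17, "tz": -0.218, "ax": 0, "ay": 0, "az": 0}, {"fingers": -1, "tx": 0, "ty": 0.17, "tz": -0.218, "ax": 0, "ay": 0, "az": 0}, {"fingers": -1, "tx": 0, "ty": 0.17, "tz": -0.218, "ax": 0, "ay": 0, "az": 0}]}}

```text
time_s: 1.83
tcp_pos: [0.4262, 0.2487, 0.242]
ee_rot: [[0.001, -0.309, -0.951], [0.001, -0.951, 0.309], [-1.0, -0.001, -0.0]]
wrist_force: [0.9, 1.4, -0.7]
gripper_width: 1.002
```

Request:
{"method": "play_rows", "body": {"commands": [{"fingers": -1, "tx": 0.1, "ty": 0, "tz": 0, "ax": -0.199, "ay": 0, "az": 0}, {"fingers": -1, "tx": 0.1, "ty": 0, "tz": 0, "ax": -0.199, "ay": 0, "az": 0}, {"fingers": -1, "tx": 0.1, "ty": 0, "tz": 0, "ax": -0.199, "ay": 0, "az": 0}, {"fingers": -1, "tx": 0.1, "ty": 0, "tz": 0, "ax": -0.199, "ay": 0, "az": 0}, {"fingers": -1, "tx": 0.1, "ty": 0, "tz": 0, "ax": -0.199, "ay": 0, "az": 0}]}}

```text
time_s: 2.25
tcp_pos: [0.4255, 0.2501, 0.1659]
ee_rot: [[-0.001, 0.311, -0.95], [-0.001, -0.95, -0.311], [-1.0, 0.001, 0.001]]
wrist_force: [0.3, 0.7, -0.4]
gripper_width: 0.999
```

```bash
cat > go.py <<'E'
import sys
from h import *
from scipy.spatial.transform import Rotation as Ro
# usage: go.py x y z yaw_of_tool_y(deg)
def go(x,y,z,a):
    s=r.sense();R=np.array(s["ee_rot"]);d=R.T@(np.array([x,y,z])-s["tcp_pos"])
    a=np.radians(a);Y=np.array([np.cos(a),np.sin(a),0]);X=np.array([0,0,-1.]);T=np.c_[X,Y,np.cross(X,Y)]
    v=Ro.from_matrix(R.T@T).as_rotvec()
    print("t",round(s["time_s"],2),"pos",np.round(s["tcp_pos"],4),"yaw",round(np.degrees(np.arctan2(R[1,1],R[0,1])),2),"F",np.round(s["wrist_force"],1),"w",round(s["gripper_width"],3))
    print("T",np.round(d/.75,4),"A",np.round(v/np.pi,4),"rows",round(max(np.linalg.norm(d)/.0417,np.degrees(np.linalg.norm(v))/7.16),1))
if __name__=="__main__": go(*map(float,sys.argv[1:]))
E
python3 go.py .4256 .25 .1 -61.06
```

```text
t 2.25 pos [0.4255 0.2501 0.1659] yaw -71.89 F [ 0.3  0.7 -0.4] w 0.999
T [ 0.0879  0.0001 -0.0001] A [-0.0602  0.0004 -0.0003] rows 1.6
```

Request:
{"method": "play_rows", "body": {"commands": [{"fingers": -1, "tx": 0.04, "ty": 0, "tz": 0, "ax": -0.03, "ay": 0, "az": 0}, {"fingers": -1, "tx": 0.09, "ty": 0, "tz": 0, "ax": -0.0602, "ay": 0, "az": 0}, {"fingers": -1, "tx": 0.13, "ty": 0, "tz": 0, "ax": -0.0602, "ay": 0, "az": 0}, {"fingers": -1, "tx": 0.165, "ty": 0, "tz": 0, "ax": -0.0602, "ay": 0, "az": 0}, {"fingers": -1, "tx": 0.19, "ty": 0, "tz": 0, "ax": -0.0602, "ay": 0, "az": 0}]}}

```text
time_s: 2.67
tcp_pos: [0.4248, 0.2498, 0.0219]
ee_rot: [[-0.002, 0.479, -0.878], [-0.002, -0.878, -0.479], [-1.0, 0.001, 0.002]]
wrist_force: [0.4, 0.0, 0.1]
gripper_width: 1.005
```

Request:
{"method": "play_rows", "body": {"commands": [{"fingers": 1, "tx": 0, "ty": 0, "tz": 0, "ax": 0, "ay": 0, "az": 0}, {"fingers": 1, "tx": 0, "ty": 0, "tz": 0, "ax": 0, "ay": 0, "az": 0}, {"fingers": 1, "tx": 0, "ty": 0, "tz": 0, "ax": 0, "ay": 0, "az": 0}, {"fingers": 1, "tx": 0, "ty": 0, "tz": 0, "ax": 0, "ay": 0, "az": 0}, {"fingers": 1, "tx": 0, "ty": 0, "tz": 0, "ax": 0, "ay": 0, "az": 0}]}}

```text
time_s: 3.08
tcp_pos: [0.4259, 0.2511, 0.0253]
ee_rot: [[0.002, 0.479, -0.878], [0.002, -0.878, -0.479], [-1.0, -0.001, -0.002]]
wrist_force: [-0.2, -0.4, 0.6]
gripper_width: 0.71
```

Request:
{"method": "play_rows", "body": {"commands": [{"fingers": 1, "tx": 0, "ty": 0, "tz": 0, "ax": 0, "ay": 0, "az": 0}, {"fingers": 1, "tx": 0, "ty": 0, "tz": 0, "ax": 0, "ay": 0, "az": 0}, {"fingers": 1, "tx": 0, "ty": 0, "tz": 0, "ax": 0, "ay": 0, "az": 0}]}}

```text
time_s: 3.33
tcp_pos: [0.4257, 0.2508, 0.0249]
ee_rot: [[0.001, 0.479, -0.878], [0.001, -0.878, -0.479], [-1.0, -0.0, -0.001]]
wrist_force: [-1.5, -0.7, 5.9]
gripper_width: 0.586
```

Request:
{"method": "play_rows", "body": {"commands": [{"fingers": 1, "tx": -0.03, "ty": 0, "tz": 0, "ax": 0, "ay": 0, "az": 0}, {"fingers": 1, "tx": -0.06, "ty": 0, "tz": 0, "ax": 0, "ay": 0, "az": 0}, {"fingers": 1, "tx": -0.09, "ty": 0, "tz": 0, "ax": 0, "ay": 0, "az": 0}, {"fingers": 1, "tx": -0.12, "ty": 0, "tz": 0, "ax": 0, "ay": 0, "az": 0}, {"fingers": 1, "tx": -0.12, "ty": 0, "tz": 0, "ax": 0, "ay": 0, "az": 0}]}}

```text
time_s: 3.75
tcp_pos: [0.4274, 0.2523, 0.1181]
ee_rot: [[0.006, 0.48, -0.877], [0.006, -0.877, -0.48], [-1.0, -0.002, -0.008]]
wrist_force: [1.3, 0.7, -0.0]
gripper_width: 0.594
```

```bash
python3 go.py .5588 .0177 .115 -93.01
```

```text
t 3.75 pos [0.4274 0.2523 0.1181] yaw -61.34 F [ 1.3  0.7 -0. ] w 0.594
T [ 0.0034  0.3586 -0.0037] A [ 0.176  -0.0024  0.0014] rows 6.4
```

Request:
{"method": "play_rows", "body": {"commands": [{"fingers": 1, "tx": 0, "ty": 0.05, "tz": 0, "ax": 0.03, "ay": 0, "az": 0}, {"fingers": 1, "tx": 0, "ty": 0.105, "tz": 0, "ax": 0.065, "ay": 0, "az": 0}, {"fingers": 1, "tx": 0, "ty": 0.16, "tz": 0, "ax": 0.1, "ay": 0, "az": 0}, {"fingers": 1, "tx": 0, "ty": 0.215, "tz": 0, "ax": 0.14, "ay": 0, "az": 0}, {"fingers": 1, "tx": 0, "ty": 0.27, "tz": 0, "ax": 0.176, "ay": 0, "az": 0}]}}

```text
time_s: 4.17
tcp_pos: [0.5221, 0.0709, 0.113]
ee_rot: [[-0.002, -0.059, -0.998], [-0.0, -0.998, 0.059], [-1.0, 0.0, 0.002]]
wrist_force: [0.8, 0.9, -1.3]
gripper_width: 0.591
```

Request:
{"method": "play_rows", "body": {"commands": [{"fingers": 1, "tx": 0, "ty": 0, "tz": 0, "ax": 0, "ay": 0, "az": 0}, {"fingers": 1, "tx": 0, "ty": 0, "tz": 0, "ax": 0, "ay": 0, "az": 0}]}}

```text
time_s: 4.33
tcp_pos: [0.5222, 0.0703, 0.1126]
ee_rot: [[-0.003, -0.059, -0.998], [-0.001, -0.998, 0.059], [-1.0, 0.001, 0.003]]
wrist_force: [0.4, 0.8, -1.9]
gripper_width: 0.59
```

```bash
python3 go.py .5588 .0177 .115 -93.01
```

```text
t 4.33 pos [0.5222 0.0703 0.1126] yaw -93.35 F [ 0.4  0.8 -1.9] w 0.59
T [-0.0033  0.0672 -0.0529] A [-0.0019  0.0008 -0.0002] rows 1.5
```

Request:
{"method": "play_rows", "body": {"commands": [{"fingers": 1, "tx": 0, "ty": 0.035, "tz": -0.027, "ax": -0.0019, "ay": 0, "az": 0}, {"fingers": 1, "tx": 0, "ty": 0.067, "tz": -0.053, "ax": -0.0019, "ay": 0, "az": 0}, {"fingers": 1, "tx": 0.03, "ty": 0.067, "tz": -0.053, "ax": -0.0019, "ay": 0, "az": 0}, {"fingers": 1, "tx": 0.05, "ty": 0.067, "tz": -0.053, "ax": -0.0019, "ay": 0, "az": 0}, {"fingers": 1, "tx": 0.05, "ty": 0.067, "tz": -0.053, "ax": -0.0019, "ay": 0, "az": 0}]}}

```text
time_s: 4.75
tcp_pos: [0.5561, 0.0204, 0.0726]
ee_rot: [[-0.009, -0.048, -0.999], [-0.002, -0.999, 0.048], [-1.0, 0.002, 0.009]]
wrist_force: [-0.8, -0.1, -2.7]
gripper_width: 0.596
```

```bash
python3 - <<'E'
from fit import *
from go import go
go(.5588,.0177,.037,-93.01)
pl,jg=np.load("q.npy")
ims=[]
q=(.5588+.048*.9986,.0177-.048*.0525,jg[2])
for c,(a,b,x,y) in(("top",(270,120,370,250)),("scene",(220,140,350,240))):
    p=viewer.capture(c);im=cv2.resize(p["image"][:,:,::-1],None,fx=4,fy=4,interpolation=cv2.INTER_CUBIC).copy()
    draw(im,p,PLQ,q,.0755-.025,(0,0,255));draw(im,p,JIG,jg,0,(0,255,0));ims.append(im[b*4:y*4,a*4:x*4])
h=400;cv2.imwrite("pics/m2.png",np.hstack([cv2.resize(i,(int(i.shape[1]*h/i.shape[0]),h)) for i in ims])[:, :800])
E
```

```text
t 4.75 pos [0.5561 0.0204 0.0726] yaw -92.74 F [-0.8 -0.1 -2.7] w 0.596
T [ 0.0474  0.0033 -0.0042] A [ 0.0015  0.0028 -0.0006] rows 0.9
```

View pics/m2.png

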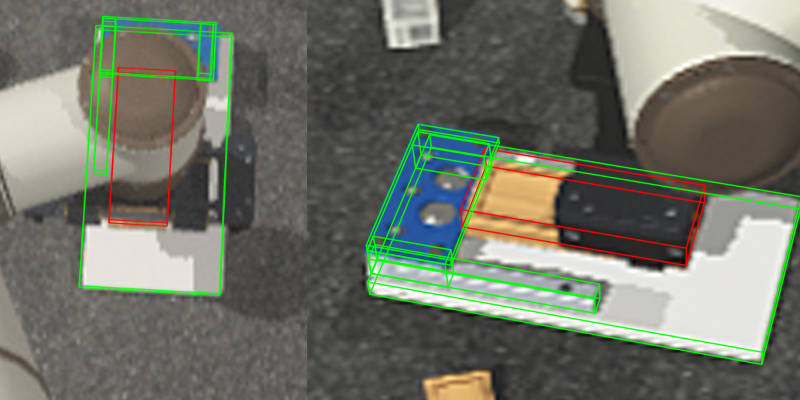

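Request:
{"method": "play_rows", "body": {"commands": [{"fingers": 1, "tx": 0, "ty": 0.003, "tz": 0.008, "ax": 0, "ay": 0, "az": 0}, {"fingers": 1, "tx": 0, "ty": 0.003, "tz": 0.008, "ax": 0, "ay": 0, "az": 0}, {"fingers": 1, "tx": 0.015, "ty": 0.003, "tz": 0.008, "ax": 0, "ay": 0, "az": 0}, {"fingers": 1, "tx": 0.03, "ty": 0.003, "tz": 0.008, "ax": 0, "ay": 0, "az": 0}, {"fingers": 1, "tx": 0.03, "ty": 0.003, "tz": 0.008, "ax": 0, "ay": 0, "az": 0}]}}

```text
time_s: 5.27
tcp_pos: [0.552, 0.0186, 0.0533]
ee_rot: [[-0.002, -0.047, -0.999], [-0.0, -0.999, 0.047], [-1.0, 0.0, 0.002]]
wrist_force: [-0.2, 0.3, -2.4]
gripper_width: 0.593
```

Request:
{"method": "play_rows", "body": {"commands": [{"fingers": 1, "tx": 0, "ty": 0, "tz": 0, "ax": 0, "ay": 0, "az": 0}, {"fingers": 1, "tx": 0, "ty": 0, "tz": 0, "ax": 0, "ay": 0, "az": 0}]}}

```text
time_s: 5.43
tcp_pos: [0.5539, 0.0188, 0.0551]
ee_rot: [[0.002, -0.047, -0.999], [0.0, -0.999, 0.047], [-1.0, -0.0, -0.002]]
wrist_force: [-0.0, -0.2, -0.9]
gripper_width: 0.593
```

```bash
python3 go.py .5508 .0181 .036 -93.01
```

```text
t 5.43 pos [0.5539 0.0188 0.0551] yaw -92.69 F [-0.  -0.2 -0.9] w 0.593
T [0.0255 0.0012 0.0041] A [ 0.0018 -0.0006  0.0001] rows 0.5
```

Request:
{"method": "play_rows", "body": {"commands": [{"fingers": 1, "tx": 0.008, "ty": 0.001, "tz": 0.003, "ax": 0.0018, "ay": 0, "az": 0}, {"fingers": 1, "tx": 0.014, "ty": 0.001, "tz": 0.003, "ax": 0.0018, "ay": 0, "az": 0}, {"fingers": 1, "tx": 0.019, "ty": 0.001, "tz": 0.003, "ax": 0.0018, "ay": 0, "az": 0}, {"fingers": 1, "tx": 0.023, "ty": 0.001, "tz": 0.003, "ax": 0.0018, "ay": 0, "az": 0}, {"fingers": 1, "tx": 0.0245, "ty": 0.001, "tz": 0.003, "ax": 0.0018, "ay": 0, "az": 0}]}}

```text
time_s: 5.85
tcp_pos: [0.5508, 0.0178, 0.0369]
ee_rot: [[-0.001, -0.053, -0.999], [-0.001, -0.999, 0.053], [-1.0, 0.001, 0.001]]
wrist_force: [-6.5, 1.0, 17.1]
gripper_width: 0.591
```

Request:
{"method": "play_rows", "body": {"commands": [{"fingers": 1, "tx": 0, "ty": 0, "tz": 0, "ax": 0, "ay": 0, "az": 0}, {"fingers": 1, "tx": 0, "ty": 0, "tz": 0, "ax": 0, "ay": 0, "az": 0}]}}

```text
time_s: 6.02
tcp_pos: [0.5508, 0.0178, 0.0369]
ee_rot: [[-0.001, -0.053, -0.999], [-0.0, -0.999, 0.053], [-1.0, 0.0, 0.0]]
wrist_force: [-4.3, 0.3, 9.3]
gripper_width: 0.591
```

```bash
python3 go.py .5688 .0171 .0365 -93.01
```

```text
t 6.02 pos [0.5508 0.0178 0.0369] yaw -93.03 F [-4.3  0.3  9.3] w 0.591
T [ 0.0005 -0.0004 -0.0241] A [-0.0001  0.0002 -0.0001] rows 0.4
```

Request:
{"method": "play_rows", "body": {"commands": [{"fingers": 1, "tx": -0.0008, "ty": 0, "tz": -0.005, "ax": 0, "ay": 0, "az": 0}, {"fingers": 1, "tx": -0.0008, "ty": 0, "tz": -0.011, "ax": 0, "ay": 0, "az": 0}, {"fingers": 1, "tx": -0.0008, "ty": 0, "tz": -0.017, "ax": 0, "ay": 0, "az": 0}, {"fingers": 1, "tx": -0.0008, "ty": 0, "tz": -0.024, "ax": 0, "ay": 0, "az": 0}, {"fingers": 1, "tx": -0.0008, "ty": 0, "tz": -0.024, "ax": 0, "ay": 0, "az": 0}]}}

```text
time_s: 6.43
tcp_pos: [0.5694, 0.0167, 0.037]
ee_rot: [[-0.0, -0.053, -0.999], [-0.001, -0.999, 0.053], [-1.0, 0.001, 0.0]]
wrist_force: [-3.4, -0.9, 6.7]
gripper_width: 0.596
```

Request:
{"method": "play_rows", "body": {"commands": [{"fingers": -1, "tx": 0, "ty": 0, "tz": 0, "ax": 0, "ay": 0, "az": 0}, {"fingers": -1, "tx": 0, "ty": 0, "tz": 0, "ax": 0, "ay": 0, "az": 0}, {"fingers": -1, "tx": 0, "ty": 0, "tz": 0, "ax": 0, "ay": 0, "az": 0}, {"fingers": -1, "tx": 0, "ty": 0, "tz": 0, "ax": 0, "ay": 0, "az": 0}, {"fingers": -1, "tx": 0, "ty": 0, "tz": 0, "ax": 0, "ay": 0, "az": 0}]}}

```text
time_s: 6.85
tcp_pos: [0.5691, 0.0169, 0.0361]
ee_rot: [[0.0, -0.053, -0.999], [-0.0, -0.999, 0.053], [-1.0, 0.0, -0.0]]
wrist_force: [-0.1, 0.6, -0.3]
gripper_width: 0.885
```

Request:
{"method": "play_rows", "body": {"commands": [{"fingers": -1, "tx": -0.04, "ty": 0, "tz": 0, "ax": 0, "ay": 0, "az": 0}, {"fingers": -1, "tx": -0.09, "ty": 0, "tz": 0, "ax": 0, "ay": 0, "az": 0}, {"fingers": 1, "tx": -0.09, "ty": 0, "tz": 0.04, "ax": 0, "ay": 0, "az": 0}, {"fingers": 1, "tx": -0.09, "ty": 0, "tz": 0.08, "ax": 0, "ay": 0, "az": 0}, {"fingers": 1, "tx": -0.09, "ty": 0, "tz": 0.1, "ax": 0, "ay": 0, "az": 0}]}}

```text
time_s: 7.27
tcp_pos: [0.4911, 0.0206, 0.104]
ee_rot: [[-0.001, -0.054, -0.999], [0.001, -0.999, 0.054], [-1.0, -0.0, 0.001]]
wrist_force: [-0.1, -0.4, 0.4]
gripper_width: 0.848
```

```bash
cat > st.py <<'E'
from fit import *
from go import go
import sys
pl,jg=np.load("q.npy");l=[]
c,s=np.cos(jg[2]),np.sin(jg[2])
w=lambda x,y:(jg[0]+(c*x-s*y)/1e3,jg[1]+(s*x+c*y)/1e3)
if len(sys.argv)>1:
    for cc,(a,b,x,y) in(("top",(270,120,370,250)),("scene",(220,140,350,240))):
        p=viewer.capture(cc);im=cv2.resize(p["image"][:,:,::-1],None,fx=4,fy=4,interpolation=cv2.INTER_CUBIC).copy()
        draw(im,p,PLQ,(*w(*map(float,sys.argv[2:4])),jg[2]),.012,(0,0,255));draw(im,p,JIG[1:3],jg,0,(0,255,0));l.append(im[b*4:y*4,a*4:x*4])
    h=440;cv2.imwrite("pics/"+sys.argv[1],np.hstack([cv2.resize(i,(int(i.shape[1]*h/i.shape[0]),h)) for i in l])[:,:800])
E
python3 st.py m3.png 8 14; python3 go.py .54 -.06 .12 -93.01
```

```text
t 7.37 pos [0.4915 0.0206 0.104 ] yaw -93.02 F [ 0.8  0.2 -0.6] w 0.764
T [-0.0214  0.1039 -0.0702] A [-0.0001  0.0004 -0.    ] rows 2.3
```

View pics/m3.png

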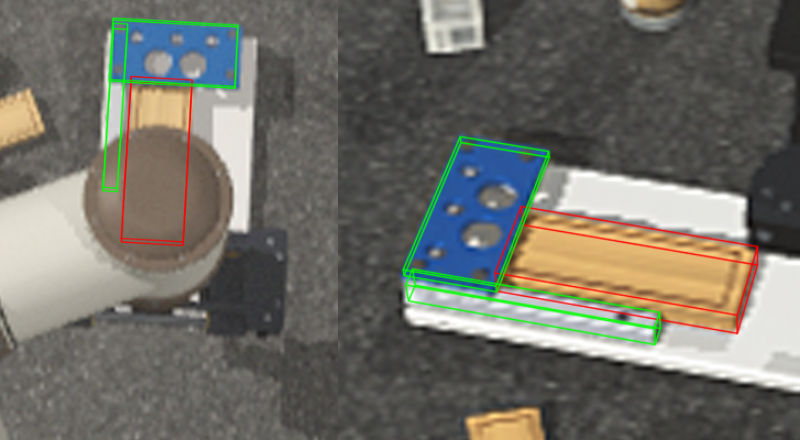

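The plaque lies on the bed at about jig (8, 14), with its end just under the plate. Next I push it sideways to the fence with closed fingers.

```bash
python3 go.py .6258 -.0419 .1 -93.01
```

```text
t 7.37 pos [0.4915 0.0206 0.104 ] yaw -93.02 F [ 0.8  0.2 -0.6] w 0.764
T [ 0.0051  0.0738 -0.1832] A [-0.0001  0.0004 -0.    ] rows 3.6
```

Request:
{"method": "play_rows", "body": {"commands": [{"fingers": 1, "tx": 0, "ty": 0.02, "tz": -0.05, "ax": 0, "ay": 0, "az": 0}, {"fingers": 1, "tx": 0, "ty": 0.04, "tz": -0.1, "ax": 0, "ay": 0, "az": 0}, {"fingers": 1, "tx": 0, "ty": 0.06, "tz": -0.15, "ax": 0, "ay": 0, "az": 0}, {"fingers": 1, "tx": 0, "ty": 0.074, "tz": -0.183, "ax": 0, "ay": 0, "az": 0}, {"fingers": 1, "tx": 0, "ty": 0.074, "tz": -0.183, "ax": 0, "ay": 0, "az": 0}]}}

```text
time_s: 7.78
tcp_pos: [0.6339, -0.0441, 0.103]
ee_rot: [[0.004, -0.055, -0.998], [-0.001, -0.998, 0.055], [-1.0, 0.001, -0.004]]
wrist_force: [0.9, 1.1, -0.1]
gripper_width: 0.388
```

Request:
{"method": "play_rows", "body": {"commands": [{"fingers": 1, "tx": 0, "ty": 0, "tz": 0, "ax": 0, "ay": 0, "az": 0}, {"fingers": 1, "tx": 0, "ty": 0, "tz": 0, "ax": 0, "ay": 0, "az": 0}, {"fingers": 1, "tx": 0, "ty": 0, "tz": 0, "ax": 0, "ay": 0, "az": 0}, {"fingers": 1, "tx": 0, "ty": 0, "tz": 0, "ax": 0, "ay": 0, "az": 0}, {"fingers": 1, "tx": 0, "ty": 0, "tz": 0, "ax": 0, "ay": 0, "az": 0}]}}

```text
time_s: 8.2
tcp_pos: [0.6277, -0.0412, 0.1042]
ee_rot: [[0.0, -0.052, -0.999], [0.0, -0.999, 0.052], [-1.0, -0.0, -0.0]]
wrist_force: [0.4, 0.7, 0.2]
gripper_width: 0.036
```

Request:
{"method": "play_rows", "body": {"commands": [{"fingers": 1, "tx": 0, "ty": 0, "tz": 0, "ax": 0, "ay": 0, "az": 0}, {"fingers": 1, "tx": 0, "ty": 0, "tz": 0, "ax": 0, "ay": 0, "az": 0}, {"fingers": 1, "tx": 0, "ty": 0, "tz": 0, "ax": 0, "ay": 0, "az": 0}]}}

```text
time_s: 8.45
tcp_pos: [0.6281, -0.0416, 0.1041]
ee_rot: [[0.0, -0.053, -0.999], [0.0, -0.999, 0.053], [-1.0, -0.0, -0.0]]
wrist_force: [0.2, -0.8, -0.4]
gripper_width: 0.003
```

```bash
python3 go.py .6258 -.0419 .035 -93.01
```

```text
t 8.45 pos [ 0.6281 -0.0416  0.1041] yaw -93.03 F [ 0.2 -0.8 -0.4] w 0.003
T [0.0921 0.0006 0.0031] A [-0.0001 -0.0001  0.    ] rows 1.7
```

Request:
{"method": "play_rows", "body": {"commands": [{"fingers": 1, "tx": 0.035, "ty": 0, "tz": 0, "ax": 0, "ay": 0, "az": 0}, {"fingers": 1, "tx": 0.065, "ty": 0, "tz": 0, "ax": 0, "ay": 0, "az": 0}, {"fingers": 1, "tx": 0.082, "ty": 0, "tz": 0, "ax": 0, "ay": 0, "az": 0}, {"fingers": 1, "tx": 0.09, "ty": 0, "tz": 0, "ax": 0, "ay": 0, "az": 0}, {"fingers": 1, "tx": 0.09, "ty": 0, "tz": 0, "ax": 0, "ay": 0, "az": 0}]}}

```text
time_s: 8.87
tcp_pos: [0.6273, -0.0419, 0.0347]
ee_rot: [[-0.003, -0.053, -0.999], [-0.001, -0.999, 0.053], [-1.0, 0.001, 0.003]]
wrist_force: [-0.1, -0.2, -0.3]
gripper_width: 0.005
```

Request:
{"method": "play_rows", "body": {"commands": [{"fingers": 1, "tx": 0, "ty": -0.003, "tz": 0, "ax": 0, "ay": 0, "az": 0}, {"fingers": 1, "tx": 0, "ty": -0.006, "tz": 0, "ax": 0, "ay": 0, "az": 0}, {"fingers": 1, "tx": 0, "ty": -0.01, "tz": 0, "ax": 0, "ay": 0, "az": 0}, {"fingers": 1, "tx": 0, "ty": -0.014, "tz": 0, "ax": 0, "ay": 0, "az": 0}, {"fingers": 1, "tx": 0, "ty": -0.018, "tz": 0, "ax": 0, "ay": 0, "az": 0}]}}

```text
time_s: 9.28
tcp_pos: [0.6294, -0.0279, 0.0371]
ee_rot: [[0.001, -0.053, -0.999], [0.0, -0.999, 0.053], [-1.0, -0.0, -0.001]]
wrist_force: [0.3, -0.4, 0.3]
gripper_width: 0.004
```

Request:
{"method": "play_rows", "body": {"commands": [{"fingers": 1, "tx": 0, "ty": -0.001, "tz": 0, "ax": 0, "ay": 0, "az": 0}, {"fingers": 1, "tx": 0, "ty": -0.002, "tz": 0, "ax": 0, "ay": 0, "az": 0}, {"fingers": 1, "tx": 0, "ty": -0.003, "tz": 0, "ax": 0, "ay": 0, "az": 0}, {"fingers": 1, "tx": 0, "ty": -0.004, "tz": 0, "ax": 0, "ay": 0, "az": 0}, {"fingers": 1, "tx": 0, "ty": -0.004, "tz": 0, "ax": 0, "ay": 0, "az": 0}]}}

```text
time_s: 9.7
tcp_pos: [0.6291, -0.0253, 0.0363]
ee_rot: [[-0.0, -0.053, -0.999], [-0.0, -0.999, 0.053], [-1.0, 0.0, 0.0]]
wrist_force: [0.2, 0.4, 0.4]
gripper_width: 0.002
```

Request:
{"method": "play_rows", "body": {"commands": [{"fingers": 1, "tx": 0, "ty": -0.001, "tz": 0, "ax": 0, "ay": 0, "az": 0}, {"fingers": 1, "tx": 0, "ty": -0.002, "tz": 0, "ax": 0, "ay": 0, "az": 0}, {"fingers": 1, "tx": 0, "ty": -0.003, "tz": 0, "ax": 0, "ay": 0, "az": 0}, {"fingers": 1, "tx": 0, "ty": -0.004, "tz": 0, "ax": 0, "ay": 0, "az": 0}, {"fingers": 1, "tx": 0, "ty": -0.004, "tz": 0, "ax": 0, "ay": 0, "az": 0}]}}

```text
time_s: 10.12
tcp_pos: [0.6293, -0.0222, 0.0363]
ee_rot: [[0.0, -0.053, -0.999], [-0.0, -0.999, 0.053], [-1.0, -0.0, -0.0]]
wrist_force: [-0.6, -0.2, 0.4]
gripper_width: 0.003
```

Request:
{"method": "play_rows", "body": {"commands": [{"fingers": 1, "tx": 0, "ty": -0.001, "tz": 0, "ax": 0, "ay": 0, "az": 0}, {"fingers": 1, "tx": 0, "ty": -0.002, "tz": 0, "ax": 0, "ay": 0, "az": 0}, {"fingers": 1, "tx": 0, "ty": -0.002, "tz": 0, "ax": 0, "ay": 0, "az": 0}]}}

```text
time_s: 10.37
tcp_pos: [0.6293, -0.0209, 0.0363]
ee_rot: [[-0.0, -0.053, -0.999], [-0.0, -0.999, 0.053], [-1.0, 0.0, 0.0]]
wrist_force: [0.2, -0.3, -0.4]
gripper_width: 0.004
```

Request:
{"method": "play_rows", "body": {"commands": [{"fingers": 1, "tx": 0, "ty": -0.001, "tz": 0, "ax": 0, "ay": 0, "az": 0}, {"fingers": 1, "tx": 0, "ty": -0.002, "tz": 0, "ax": 0, "ay": 0, "az": 0}, {"fingers": 1, "tx": 0, "ty": -0.003, "tz": 0, "ax": 0, "ay": 0, "az": 0}, {"fingers": 1, "tx": 0, "ty": -0.004, "tz": 0, "ax": 0, "ay": 0, "az": 0}, {"fingers": 1, "tx": 0, "ty": -0.004, "tz": 0, "ax": 0, "ay": 0, "az": 0}]}}

```text
time_s: 10.78
tcp_pos: [0.6295, -0.0177, 0.0363]
ee_rot: [[-0.0, -0.053, -0.999], [0.0, -0.999, 0.053], [-1.0, 0.0, 0.0]]
wrist_force: [0.1, -0.7, 0.4]
gripper_width: 0.003
```

```bash
python3 st.py m4.png 8 20
```

```text
(no output)
```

View pics/m4.png

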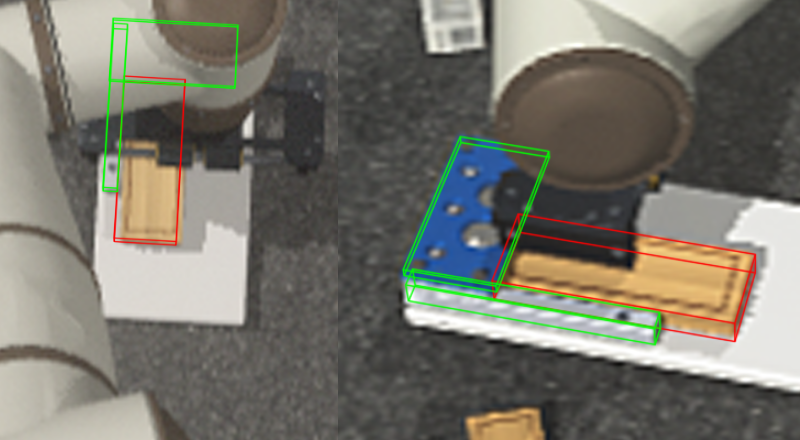

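The gap to the fence is still about 4 mm, and contact is only just starting.

Request:
{"method": "play_rows", "body": {"commands": [{"fingers": 1, "tx": 0, "ty": -0.001, "tz": 0, "ax": 0, "ay": 0, "az": 0}, {"fingers": 1, "tx": 0, "ty": -0.002, "tz": 0, "ax": 0, "ay": 0, "az": 0}, {"fingers": 1, "tx": 0, "ty": -0.003, "tz": 0, "ax": 0, "ay": 0, "az": 0}, {"fingers": 1, "tx": 0, "ty": -0.003, "tz": 0, "ax": 0, "ay": 0, "az": 0}]}}

```text
time_s: 11.22
tcp_pos: [0.6293, -0.0159, 0.0363]
ee_rot: [[-0.001, -0.053, -0.999], [-0.001, -0.999, 0.053], [-1.0, 0.001, 0.001]]
wrist_force: [-0.5, -2.4, 1.1]
gripper_width: 0.008
```

Request:
{"method": "play_rows", "body": {"commands": [{"fingers": 1, "tx": 0, "ty": -0.001, "tz": 0, "ax": 0, "ay": 0, "az": 0}, {"fingers": 1, "tx": 0, "ty": -0.002, "tz": 0, "ax": 0, "ay": 0, "az": 0}, {"fingers": 1, "tx": 0, "ty": -0.002, "tz": 0, "ax": 0, "ay": 0, "az": 0}]}}

```text
time_s: 11.47
tcp_pos: [0.6292, -0.0158, 0.0363]
ee_rot: [[-0.002, -0.053, -0.999], [-0.002, -0.999, 0.053], [-1.0, 0.002, 0.001]]
wrist_force: [-0.3, -7.4, 0.2]
gripper_width: 0.006
```

Request:
{"method": "play_rows", "body": {"commands": [{"fingers": 1, "tx": 0, "ty": -0.001, "tz": 0, "ax": 0, "ay": 0, "az": 0}, {"fingers": 1, "tx": 0, "ty": -0.002, "tz": 0, "ax": 0, "ay": 0, "az": 0}, {"fingers": 1, "tx": 0, "ty": -0.002, "tz": 0, "ax": 0, "ay": 0, "az": 0}]}}

```text
time_s: 11.72
tcp_pos: [0.6292, -0.0157, 0.0363]
ee_rot: [[-0.002, -0.053, -0.999], [-0.004, -0.999, 0.054], [-1.0, 0.004, 0.002]]
wrist_force: [0.2, -11.3, -0.3]
gripper_width: 0.003
```

Request:
{"method": "play_rows", "body": {"commands": [{"fingers": 1, "tx": 0, "ty": 0.02, "tz": 0, "ax": 0, "ay": 0, "az": 0}, {"fingers": 1, "tx": -0.03, "ty": 0.04, "tz": 0, "ax": 0, "ay": 0, "az": 0}, {"fingers": 1, "tx": -0.08, "ty": 0.04, "tz": 0, "ax": 0, "ay": 0, "az": 0}, {"fingers": 1, "tx": -0.09, "ty": 0.04, "tz": 0.04, "ax": 0, "ay": 0, "az": 0}, {"fingers": 1, "tx": -0.09, "ty": 0.03, "tz": 0.09, "ax": 0, "ay": 0, "az": 0}]}}

```text
time_s: 12.13
tcp_pos: [0.5652, -0.0318, 0.107]
ee_rot: [[0.011, -0.055, -0.998], [0.002, -0.998, 0.055], [-1.0, -0.003, -0.01]]
wrist_force: [0.1, 1.1, -1.3]
gripper_width: 0.006
```

Request:
{"method": "play_rows", "body": {"commands": [{"fingers": 1, "tx": 0, "ty": 0, "tz": 0, "ax": 0, "ay": 0, "az": 0}, {"fingers": 1, "tx": 0, "ty": 0, "tz": 0, "ax": 0, "ay": 0, "az": 0}]}}

```text
time_s: 12.3
tcp_pos: [0.5593, -0.0314, 0.1041]
ee_rot: [[-0.0, -0.053, -0.999], [0.001, -0.999, 0.053], [-1.0, -0.001, 0.0]]
wrist_force: [1.5, 0.2, 0.8]
gripper_width: 0.004
```

```bash
python3 go.py .5192 .0258 .036 -93.01
```

```text
t 12.3 pos [ 0.5593 -0.0314  0.1041] yaw -93.03 F [1.5 0.2 0.8] w 0.004
T [ 0.0909 -0.0733  0.0573] A [-0.0001  0.0001  0.0003] rows 2.3
```

Request:
{"method": "play_rows", "body": {"commands": [{"fingers": 1, "tx": 0, "ty": -0.035, "tz": 0.03, "ax": 0, "ay": 0, "az": 0}, {"fingers": 1, "tx": 0, "ty": -0.073, "tz": 0.057, "ax": 0, "ay": 0, "az": 0}, {"fingers": 1, "tx": 0.04, "ty": -0.073, "tz": 0.057, "ax": 0, "ay": 0, "az": 0}, {"fingers": 1, "tx": 0.08, "ty": -0.073, "tz": 0.057, "ax": 0, "ay": 0, "az": 0}, {"fingers": 1, "tx": 0.09, "ty": -0.073, "tz": 0.057, "ax": 0, "ay": 0, "az": 0}]}}

```text
time_s: 12.72
tcp_pos: [0.5201, 0.0257, 0.033]
ee_rot: [[-0.005, -0.053, -0.999], [-0.001, -0.999, 0.053], [-1.0, 0.001, 0.005]]
wrist_force: [-0.3, -0.9, -0.6]
gripper_width: 0.008
```

Request:
{"method": "play_rows", "body": {"commands": [{"fingers": 1, "tx": 0, "ty": 0, "tz": -0.004, "ax": 0, "ay": 0, "az": 0}, {"fingers": 1, "tx": 0, "ty": 0, "tz": -0.008, "ax": 0, "ay": 0, "az": 0}, {"fingers": 1, "tx": 0, "ty": 0, "tz": -0.012, "ax": 0, "ay": 0, "az": 0}, {"fingers": 1, "tx": 0, "ty": 0, "tz": -0.016, "ax": 0, "ay": 0, "az": 0}, {"fingers": 1, "tx": 0, "ty": 0, "tz": -0.02, "ax": 0, "ay": 0, "az": 0}]}}

```text
time_s: 13.13
tcp_pos: [0.5371, 0.0245, 0.0374]
ee_rot: [[0.001, -0.054, -0.999], [0.001, -0.999, 0.054], [-1.0, -0.001, -0.001]]
wrist_force: [-2.3, 0.4, 1.2]
gripper_width: 0.006
```

Request:
{"method": "play_rows", "body": {"commands": [{"fingers": 1, "tx": 0, "ty": 0, "tz": -0.003, "ax": 0, "ay": 0, "az": 0}, {"fingers": 1, "tx": 0, "ty": 0, "tz": -0.006, "ax": 0, "ay": 0, "az": 0}, {"fingers": 1, "tx": 0, "ty": 0, "tz": -0.009, "ax": 0, "ay": 0, "az": 0}, {"fingers": 1, "tx": 0, "ty": 0, "tz": -0.012, "ax": 0, "ay": 0, "az": 0}, {"fingers": 1, "tx": 0, "ty": 0, "tz": -0.015, "ax": 0, "ay": 0, "az": 0}]}}

```text
time_s: 13.55
tcp_pos: [0.5477, 0.024, 0.0363]
ee_rot: [[-0.0, -0.053, -0.999], [-0.0, -0.999, 0.053], [-1.0, 0.0, 0.0]]
wrist_force: [-2.1, -0.2, 0.6]
gripper_width: 0.003
```

```bash
python3 go.py .57 .0231 .036 -93.01
```

```text
t 13.55 pos [0.5477 0.024  0.0363] yaw -93.06 F [-2.1 -0.2  0.6] w 0.003
T [ 0.0004 -0.0004 -0.0298] A [-0.0003  0.0001 -0.    ] rows 0.5
```

Request:
{"method": "play_rows", "body": {"commands": [{"fingers": 1, "tx": 0, "ty": 0, "tz": -0.003, "ax": 0, "ay": 0, "az": 0}, {"fingers": 1, "tx": 0, "ty": 0, "tz": -0.006, "ax": 0, "ay": 0, "az": 0}, {"fingers": 1, "tx": 0, "ty": 0, "tz": -0.009, "ax": 0, "ay": 0, "az": 0}, {"fingers": 1, "tx": 0, "ty": 0, "tz": -0.012, "ax": 0, "ay": 0, "az": 0}, {"fingers": 1, "tx": 0, "ty": 0, "tz": -0.015, "ax": 0, "ay": 0, "az": 0}]}}

```text
time_s: 13.97
tcp_pos: [0.5591, 0.0234, 0.0362]
ee_rot: [[-0.0, -0.053, -0.999], [-0.0, -0.999, 0.053], [-1.0, 0.0, 0.0]]
wrist_force: [-2.0, -0.1, 1.1]
gripper_width: 0.01
```

Request:
{"method": "play_rows", "body": {"commands": [{"fingers": 1, "tx": 0, "ty": 0, "tz": -0.001, "ax": 0, "ay": 0, "az": 0}, {"fingers": 1, "tx": 0, "ty": 0, "tz": -0.002, "ax": 0, "ay": 0, "az": 0}, {"fingers": 1, "tx": 0, "ty": 0, "tz": -0.003, "ax": 0, "ay": 0, "az": 0}, {"fingers": 1, "tx": 0, "ty": 0, "tz": -0.004, "ax": 0, "ay": 0, "az": 0}, {"fingers": 1, "tx": 0, "ty": 0, "tz": -0.005, "ax": 0, "ay": 0, "az": 0}]}}

```text
time_s: 14.38
tcp_pos: [0.5627, 0.0233, 0.0362]
ee_rot: [[0.0, -0.053, -0.999], [0.0, -0.999, 0.053], [-1.0, -0.0, -0.0]]
wrist_force: [-1.2, -1.1, 0.2]
gripper_width: 0.008
```

Request:
{"method": "play_rows", "body": {"commands": [{"fingers": 1, "tx": 0, "ty": 0, "tz": -0.001, "ax": 0, "ay": 0, "az": 0}, {"fingers": 1, "tx": 0, "ty": 0, "tz": -0.002, "ax": 0, "ay": 0, "az": 0}, {"fingers": 1, "tx": 0, "ty": 0, "tz": -0.003, "ax": 0, "ay": 0, "az": 0}, {"fingers": 1, "tx": 0, "ty": 0, "tz": -0.004, "ax": 0, "ay": 0, "az": 0}]}}

```text
time_s: 14.72
tcp_pos: [0.5658, 0.0231, 0.0362]
ee_rot: [[0.0, -0.053, -0.999], [0.0, -0.999, 0.053], [-1.0, -0.0, -0.0]]
wrist_force: [-1.2, 0.4, 0.2]
gripper_width: 0.008
```

Request:
{"method": "play_rows", "body": {"commands": [{"fingers": 1, "tx": 0, "ty": 0, "tz": -0.001, "ax": 0, "ay": 0, "az": 0}, {"fingers": 1, "tx": 0, "ty": 0, "tz": -0.002, "ax": 0, "ay": 0, "az": 0}, {"fingers": 1, "tx": 0, "ty": 0, "tz": -0.003, "ax": 0, "ay": 0, "az": 0}, {"fingers": 1, "tx": 0, "ty": 0, "tz": -0.004, "ax": 0, "ay": 0, "az": 0}]}}

```text
time_s: 15.05
tcp_pos: [0.5676, 0.0229, 0.0362]
ee_rot: [[-0.003, -0.054, -0.999], [-0.0, -0.999, 0.054], [-1.0, 0.0, 0.002]]
wrist_force: [-5.6, 2.4, 4.3]
gripper_width: 0.003
```

Request:
{"method": "play_rows", "body": {"commands": [{"fingers": 1, "tx": 0, "ty": 0, "tz": -0.001, "ax": 0, "ay": 0, "az": 0}, {"fingers": 1, "tx": 0, "ty": 0, "tz": -0.002, "ax": 0, "ay": 0, "az": 0}, {"fingers": 1, "tx": 0, "ty": 0, "tz": -0.002, "ax": 0, "ay": 0, "az": 0}]}}

```text
time_s: 15.3
tcp_pos: [0.5676, 0.0227, 0.0361]
ee_rot: [[-0.005, -0.054, -0.999], [-0.001, -0.999, 0.054], [-1.0, 0.001, 0.005]]
wrist_force: [-7.5, 2.8, 4.9]
gripper_width: 0.006
```

Request:
{"method": "play_rows", "body": {"commands": [{"fingers": 1, "tx": 0, "ty": 0, "tz": -0.001, "ax": 0, "ay": 0, "az": 0}, {"fingers": 1, "tx": 0, "ty": 0, "tz": -0.002, "ax": 0, "ay": 0, "az": 0}, {"fingers": 1, "tx": 0, "ty": 0, "tz": -0.002, "ax": 0, "ay": 0, "az": 0}]}}

```text
time_s: 15.55
tcp_pos: [0.5677, 0.0226, 0.036]
ee_rot: [[-0.008, -0.054, -0.999], [-0.001, -0.999, 0.054], [-1.0, 0.002, 0.008]]
wrist_force: [-10.0, 3.1, 7.9]
gripper_width: 0.009
```

Stopped firmly at x = 0.5677 with 10 N, so it is on the back stop. Next, another side push.

Request:
{"method": "play_rows", "body": {"commands": [{"fingers": 1, "tx": 0, "ty": 0, "tz": 0.02, "ax": 0, "ay": 0, "az": 0}, {"fingers": 1, "tx": -0.03, "ty": 0, "tz": 0.03, "ax": 0, "ay": 0, "az": 0}, {"fingers": 1, "tx": -0.085, "ty": 0, "tz": 0.03, "ax": 0, "ay": 0, "az": 0}, {"fingers": 1, "tx": -0.09, "ty": 0.04, "tz": 0, "ax": 0, "ay": 0, "az": 0}, {"fingers": 1, "tx": -0.09, "ty": 0.08, "tz": -0.03, "ax": 0, "ay": 0, "az": 0}]}}

```text
time_s: 15.97
tcp_pos: [0.5942, -0.0372, 0.1085]
ee_rot: [[0.01, -0.048, -0.999], [0.001, -0.999, 0.048], [-1.0, -0.002, -0.01]]
wrist_force: [0.6, 0.5, -0.0]
gripper_width: 0.006
```

Request:
{"method": "play_rows", "body": {"commands": [{"fingers": 1, "tx": 0, "ty": 0, "tz": -0.03, "ax": 0, "ay": 0, "az": 0}, {"fingers": 1, "tx": 0, "ty": 0, "tz": -0.03, "ax": 0, "ay": 0, "az": 0}, {"fingers": 1, "tx": 0, "ty": 0, "tz": -0.03, "ax": 0, "ay": 0, "az": 0}]}}

```text
time_s: 16.22
tcp_pos: [0.6145, -0.0401, 0.1036]
ee_rot: [[0.002, -0.055, -0.999], [0.0, -0.999, 0.055], [-1.0, -0.0, -0.002]]
wrist_force: [-0.5, 0.1, -0.1]
gripper_width: 0.003
```

```bash
python3 go.py .6356 -.0454 .036 -93.01; python3 st.py m5.png 41 20
```

```text
t 16.22 pos [ 0.6145 -0.0401  0.1036] yaw -93.13 F [-0.5  0.1 -0.1] w 0.003
T [ 0.0902  0.0056 -0.0283] A [-0.0006 -0.0005  0.0001] rows 1.7
```

View pics/m5.png

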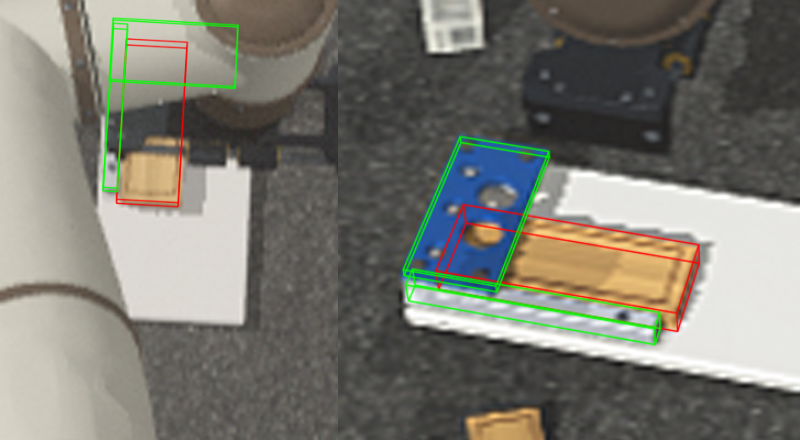

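The plaque is within a few mm of home in both views. Its side may stand off the fence slightly.

Request:
{"method": "play_rows", "body": {"commands": [{"fingers": 1, "tx": 0.02, "ty": 0.0056, "tz": -0.028, "ax": 0, "ay": 0, "az": 0}, {"fingers": 1, "tx": 0.05, "ty": 0.0056, "tz": -0.028, "ax": 0, "ay": 0, "az": 0}, {"fingers": 1, "tx": 0.08, "ty": 0.0056, "tz": -0.028, "ax": 0, "ay": 0, "az": 0}, {"fingers": 1, "tx": 0.09, "ty": 0.0056, "tz": -0.028, "ax": 0, "ay": 0, "az": 0}, {"fingers": 1, "tx": 0.09, "ty": 0.0056, "tz": -0.028, "ax": 0, "ay": 0, "az": 0}]}}

```text
time_s: 16.73
tcp_pos: [0.6319, -0.0445, 0.034]
ee_rot: [[-0.005, -0.053, -0.999], [-0.001, -0.999, 0.053], [-1.0, 0.001, 0.005]]
wrist_force: [-1.3, 0.0, 0.0]
gripper_width: 0.006
```

Request:
{"method": "play_rows", "body": {"commands": [{"fingers": 1, "tx": 0, "ty": -0.007, "tz": 0, "ax": 0, "ay": 0, "az": 0}, {"fingers": 1, "tx": 0, "ty": -0.014, "tz": 0, "ax": 0, "ay": 0, "az": 0}, {"fingers": 1, "tx": 0, "ty": -0.02, "tz": 0, "ax": 0, "ay": 0, "az": 0}, {"fingers": 1, "tx": 0, "ty": -0.026, "tz": 0, "ax": 0, "ay": 0, "az": 0}, {"fingers": 1, "tx": 0, "ty": -0.03, "tz": 0, "ax": 0, "ay": 0, "az": 0}]}}

```text
time_s: 17.15
tcp_pos: [0.6358, -0.0213, 0.0374]
ee_rot: [[0.002, -0.052, -0.999], [0.0, -0.999, 0.052], [-1.0, -0.0, -0.002]]
wrist_force: [-0.3, -0.5, -0.4]
gripper_width: 0.012
```

Request:
{"method": "play_rows", "body": {"commands": [{"fingers": 1, "tx": 0, "ty": -0.001, "tz": 0, "ax": 0, "ay": 0, "az": 0}, {"fingers": 1, "tx": 0, "ty": -0.002, "tz": 0, "ax": 0, "ay": 0, "az": 0}, {"fingers": 1, "tx": 0, "ty": -0.003, "tz": 0, "ax": 0, "ay": 0, "az": 0}, {"fingers": 1, "tx": 0, "ty": -0.004, "tz": 0, "ax": 0, "ay": 0, "az": 0}, {"fingers": 1, "tx": 0, "ty": -0.004, "tz": 0, "ax": 0, "ay": 0, "az": 0}]}}

```text
time_s: 17.57
tcp_pos: [0.6354, -0.0194, 0.0362]
ee_rot: [[-0.0, -0.053, -0.999], [-0.0, -0.999, 0.053], [-1.0, 0.0, 0.0]]
wrist_force: [-0.8, 0.6, 1.0]
gripper_width: 0.003
```

Request:
{"method": "play_rows", "body": {"commands": [{"fingers": 1, "tx": 0, "ty": -0.001, "tz": 0, "ax": 0, "ay": 0, "az": 0}, {"fingers": 1, "tx": 0, "ty": -0.002, "tz": 0, "ax": 0, "ay": 0, "az": 0}, {"fingers": 1, "tx": 0, "ty": -0.003, "tz": 0, "ax": 0, "ay": 0, "az": 0}, {"fingers": 1, "tx": 0, "ty": -0.004, "tz": 0, "ax": 0, "ay": 0, "az": 0}, {"fingers": 1, "tx": 0, "ty": -0.004, "tz": 0, "ax": 0, "ay": 0, "az": 0}]}}

```text
time_s: 17.98
tcp_pos: [0.6355, -0.0165, 0.0362]
ee_rot: [[-0.0, -0.053, -0.999], [-0.0, -0.999, 0.053], [-1.0, 0.0, 0.0]]
wrist_force: [-0.5, -0.5, 0.4]
gripper_width: 0.01
```

Request:
{"method": "play_rows", "body": {"commands": [{"fingers": 1, "tx": 0, "ty": -0.001, "tz": 0, "ax": 0, "ay": 0, "az": 0}, {"fingers": 1, "tx": 0, "ty": -0.002, "tz": 0, "ax": 0, "ay": 0, "az": 0}, {"fingers": 1, "tx": 0, "ty": -0.003, "tz": 0, "ax": 0, "ay": 0, "az": 0}, {"fingers": 1, "tx": 0, "ty": -0.003, "tz": 0, "ax": 0, "ay": 0, "az": 0}]}}

```text
time_s: 18.32
tcp_pos: [0.6357, -0.0161, 0.0363]
ee_rot: [[-0.001, -0.053, -0.999], [-0.002, -0.999, 0.053], [-1.0, 0.002, 0.001]]
wrist_force: [0.9, -7.7, -0.3]
gripper_width: 0.004
```

Request:
{"method": "play_rows", "body": {"commands": [{"fingers": 1, "tx": 0, "ty": -0.001, "tz": 0, "ax": 0, "ay": 0, "az": 0}, {"fingers": 1, "tx": 0, "ty": -0.002, "tz": 0, "ax": 0, "ay": 0, "az": 0}, {"fingers": 1, "tx": 0, "ty": -0.002, "tz": 0, "ax": 0, "ay": 0, "az": 0}]}}

```text
time_s: 18.57
tcp_pos: [0.6357, -0.016, 0.0364]
ee_rot: [[-0.001, -0.053, -0.999], [-0.004, -0.999, 0.053], [-1.0, 0.004, 0.001]]
wrist_force: [1.4, -13.0, 0.7]
gripper_width: 0.008
```

Request:
{"method": "play_rows", "body": {"commands": [{"fingers": 1, "tx": 0, "ty": 0.02, "tz": 0, "ax": 0, "ay": 0, "az": 0}, {"fingers": 1, "tx": -0.03, "ty": 0.04, "tz": 0, "ax": 0, "ay": 0, "az": 0}, {"fingers": 1, "tx": -0.08, "ty": 0.04, "tz": 0, "ax": 0, "ay": 0, "az": 0}, {"fingers": 1, "tx": -0.09, "ty": 0.03, "tz": 0.05, "ax": 0, "ay": 0, "az": 0}, {"fingers": 1, "tx": -0.09, "ty": 0, "tz": 0.095, "ax": 0, "ay": 0, "az": 0}]}}

```text
time_s: 18.98
tcp_pos: [0.5667, -0.0101, 0.1068]
ee_rot: [[0.008, -0.057, -0.998], [0.002, -0.998, 0.058], [-1.0, -0.002, -0.007]]
wrist_force: [0.4, 1.1, -0.5]
gripper_width: 0.008
```

Request:
{"method": "play_rows", "body": {"commands": [{"fingers": 1, "tx": 0, "ty": 0, "tz": 0.02, "ax": 0, "ay": 0, "az": 0}, {"fingers": 1, "tx": 0, "ty": 0, "tz": 0.02, "ax": 0, "ay": 0, "az": 0}, {"fingers": 1, "tx": 0, "ty": 0, "tz": 0.02, "ax": 0, "ay": 0, "az": 0}]}}

```text
time_s: 19.23
tcp_pos: [0.5497, -0.0078, 0.1045]
ee_rot: [[0.001, -0.052, -0.999], [0.001, -0.999, 0.052], [-1.0, -0.001, -0.001]]
wrist_force: [0.7, -0.4, 1.0]
gripper_width: 0.006
```

```bash
python3 go.py .550 .0240 .036 -93.01
```

```text
t 19.23 pos [ 0.5497 -0.0078  0.1045] yaw -93.0 F [ 0.7 -0.4  1. ] w 0.006
T [ 0.0913 -0.0423  0.0019] A [ 0.     -0.0005  0.0002] rows 1.8
```

Request:
{"method": "play_rows", "body": {"commands": [{"fingers": 1, "tx": 0, "ty": -0.042, "tz": 0.002, "ax": 0, "ay": 0, "az": 0}, {"fingers": 1, "tx": 0.035, "ty": -0.042, "tz": 0.002, "ax": 0, "ay": 0, "az": 0}, {"fingers": 1, "tx": 0.075, "ty": -0.042, "tz": 0.002, "ax": 0, "ay": 0, "az": 0}, {"fingers": 1, "tx": 0.091, "ty": -0.042, "tz": 0.002, "ax": 0, "ay": 0, "az": 0}, {"fingers": 1, "tx": 0.091, "ty": -0.042, "tz": 0.002, "ax": 0, "ay": 0, "az": 0}]}}

```text
time_s: 19.65
tcp_pos: [0.5502, 0.0232, 0.0331]
ee_rot: [[-0.003, -0.053, -0.999], [-0.001, -0.999, 0.053], [-1.0, 0.001, 0.003]]
wrist_force: [-0.1, -0.5, 0.4]
gripper_width: 0.007
```

Request:
{"method": "play_rows", "body": {"commands": [{"fingers": 1, "tx": 0, "ty": 0, "tz": -0.004, "ax": 0, "ay": 0, "az": 0}, {"fingers": 1, "tx": 0, "ty": 0, "tz": -0.008, "ax": 0, "ay": 0, "az": 0}, {"fingers": 1, "tx": 0, "ty": 0, "tz": -0.012, "ax": 0, "ay": 0, "az": 0}, {"fingers": 1, "tx": 0, "ty": 0, "tz": -0.016, "ax": 0, "ay": 0, "az": 0}, {"fingers": 1, "tx": 0, "ty": 0, "tz": -0.018, "ax": 0, "ay": 0, "az": 0}]}}

```text
time_s: 20.07
tcp_pos: [0.5644, 0.0228, 0.0361]
ee_rot: [[0.002, -0.053, -0.999], [0.0, -0.999, 0.054], [-1.0, -0.001, -0.002]]
wrist_force: [-0.4, 0.8, 0.4]
gripper_width: 0.004
```

Request:
{"method": "play_rows", "body": {"commands": [{"fingers": 1, "tx": 0, "ty": 0, "tz": -0.001, "ax": 0, "ay": 0, "az": 0}, {"fingers": 1, "tx": 0, "ty": 0, "tz": -0.002, "ax": 0, "ay": 0, "az": 0}, {"fingers": 1, "tx": 0, "ty": 0, "tz": -0.003, "ax": 0, "ay": 0, "az": 0}, {"fingers": 1, "tx": 0, "ty": 0, "tz": -0.004, "ax": 0, "ay": 0, "az": 0}, {"fingers": 1, "tx": 0, "ty": 0, "tz": -0.004, "ax": 0, "ay": 0, "az": 0}]}}

```text
time_s: 20.48
tcp_pos: [0.5664, 0.0226, 0.0356]
ee_rot: [[0.0, -0.053, -0.999], [-0.0, -0.999, 0.053], [-1.0, 0.0, -0.0]]
wrist_force: [0.9, -0.2, -0.9]
gripper_width: 0.005
```

Request:
{"method": "play_rows", "body": {"commands": [{"fingers": 1, "tx": 0, "ty": 0, "tz": -0.001, "ax": 0, "ay": 0, "az": 0}, {"fingers": 1, "tx": 0, "ty": 0, "tz": -0.002, "ax": 0, "ay": 0, "az": 0}, {"fingers": 1, "tx": 0, "ty": 0, "tz": -0.003, "ax": 0, "ay": 0, "az": 0}, {"fingers": 1, "tx": 0, "ty": 0, "tz": -0.003, "ax": 0, "ay": 0, "az": 0}]}}

```text
time_s: 20.82
tcp_pos: [0.5675, 0.0224, 0.0353]
ee_rot: [[-0.002, -0.054, -0.999], [-0.0, -0.999, 0.054], [-1.0, 0.0, 0.002]]
wrist_force: [-2.9, 0.9, 3.0]
gripper_width: 0.004
```

Request:
{"method": "play_rows", "body": {"commands": [{"fingers": 1, "tx": 0, "ty": 0, "tz": -0.001, "ax": 0, "ay": 0, "az": 0}, {"fingers": 1, "tx": 0, "ty": 0, "tz": -0.002, "ax": 0, "ay": 0, "az": 0}, {"fingers": 1, "tx": 0, "ty": 0, "tz": -0.003, "ax": 0, "ay": 0, "az": 0}, {"fingers": 1, "tx": 0, "ty": 0, "tz": -0.003, "ax": 0, "ay": 0, "az": 0}]}}

```text
time_s: 21.15
tcp_pos: [0.5677, 0.0222, 0.0352]
ee_rot: [[-0.007, -0.054, -0.999], [-0.001, -0.999, 0.054], [-1.0, 0.001, 0.007]]
wrist_force: [-8.2, 4.4, 5.0]
gripper_width: 0.006
```

Request:
{"method": "play_rows", "body": {"commands": [{"fingers": 1, "tx": 0, "ty": 0, "tz": 0.02, "ax": 0, "ay": 0, "az": 0}, {"fingers": 1, "tx": -0.03, "ty": 0, "tz": 0.04, "ax": 0, "ay": 0, "az": 0}, {"fingers": 1, "tx": -0.08, "ty": 0, "tz": 0.06, "ax": 0, "ay": 0, "az": 0}, {"fingers": 1, "tx": -0.13, "ty": 0.03, "tz": 0.08, "ax": 0, "ay": 0, "az": 0}, {"fingers": 1, "tx": -0.16, "ty": 0.07, "tz": 0.1, "ax": 0, "ay": 0, "az": 0}]}}

```text
time_s: 21.57
tcp_pos: [0.4963, -0.0229, 0.1569]
ee_rot: [[0.006, -0.049, -0.999], [0.0, -0.999, 0.049], [-1.0, -0.001, -0.006]]
wrist_force: [0.4, 0.1, 0.3]
gripper_width: 0.005
```

Request:
{"method": "play_rows", "body": {"commands": [{"fingers": 1, "tx": 0, "ty": 0.05, "tz": 0.03, "ax": 0, "ay": 0, "az": 0}, {"fingers": 1, "tx": 0, "ty": 0.1, "tz": 0.05, "ax": 0, "ay": 0, "az": 0}, {"fingers": 1, "tx": 0, "ty": 0.15, "tz": 0.08, "ax": 0, "ay": 0, "az": 0}, {"fingers": 1, "tx": 0, "ty": 0.2, "tz": 0.1, "ax": 0, "ay": 0, "az": 0}, {"fingers": 1, "tx": 0, "ty": 0.22, "tz": 0.1, "ax": 0, "ay": 0, "az": 0}]}}

```text
time_s: 21.98
tcp_pos: [0.4077, -0.1873, 0.1541]
ee_rot: [[0.0, -0.056, -0.998], [0.0, -0.998, 0.056], [-1.0, -0.0, -0.0]]
wrist_force: [0.5, 0.2, -0.1]
gripper_width: 0.006
```

```bash
cat > fin.py <<'E'
from fit import *
import sys
jg=np.load("q.npy")[1]
VIS=[(-70,30,-26,26,0,16)]
c,s=np.cos(jg[2]),np.sin(jg[2])
l=[]
for cc,(a,b,x,y) in(("top",(280,110,360,210)),("scene",(230,160,320,225))):
    p=viewer.capture(cc)
    ds=spotter.silhouettes("jig",p)
    jd=max(ds,key=lambda e:e["score"])["region"];jq,je=fit([(p,jd)],JIG,jg)
    h=cv2.cvtColor(p["image"],cv2.COLOR_RGB2HSV);m=(cv2.inRange(h,(8,60,90),(30,255,255))>0)
    cen=(jg[0]+c*.01-s*.02,jg[1]+s*.01+c*.02,.028);u=proj(p,cen)
    n,lab=cv2.connectedComponents(m.astype(np.uint8));m=lab==lab[int(u[1]),int(u[0])]
    q,e=fit([(p,m)],VIS,(jg[0]+c*.041-s*.02,jg[1]+s*.041+c*.02,jg[2]),.012)
    d=q[:2]-jq[:2];k,t=np.cos(jq[2]),np.sin(jq[2])
    print(cc,"jig",np.round(jq,4),round(je,3),m.sum(),"plaque in jig mm",np.round([1e3*(k*d[0]+t*d[1]),1e3*(-t*d[0]+k*d[1])],1),"dyaw",round(q[2]-jq[2],4),round(e,3))
    im=p["image"][:,:,::-1][b:y,a:x];l.append(cv2.resize(im,(int(im.shape[1]*480/im.shape[0]),480),interpolation=cv2.INTER_CUBIC) if cc=="top" else cv2.resize(im,(416,300),interpolation=cv2.INTER_CUBIC))
l[1]=cv2.copyMakeBorder(l[1],0,180,0,0,cv2.BORDER_CONSTANT)
cv2.imwrite("pics/"+sys.argv[1],np.hstack(l))
E
python3 fin.py fin1.png
```

```text
top jig [ 0.6079 -0.001  -0.0508] 0.575 636 plaque in jig mm [40.9 19.7] dyaw 0.0003 0.046Traceback (most recent call last):
  File "fin.py", line 10, in <module>
    jd=max(ds,key=lambda e:e["score"])["region"];jq,je=fit([(p,jd)],JIG,jg)
       ~~~^^^^^^^^^^^^^^^^^^^^^^^^^^^^
ValueError: max() iterable argument is empty
```

```bash
sed -i 's/    jd=max.*/    jq,je=(fit([(p,max(ds,key=lambda e:e["score"])["region"])],JIG,jg) if ds else (jg,-1))/' fin.py; python3 fin.py fin1.png
```

```text
top jig [ 0.6079 -0.0013 -0.0501] 0.635 636 plaque in jig mm [40.8 19.9] dyaw -0.0004 0.046
scene jig [ 0.6067  0.0012 -0.0501] 0.223 690 plaque in jig mm [43.8 17.2] dyaw -0.0444 0.209
```

View pics/fin1.png

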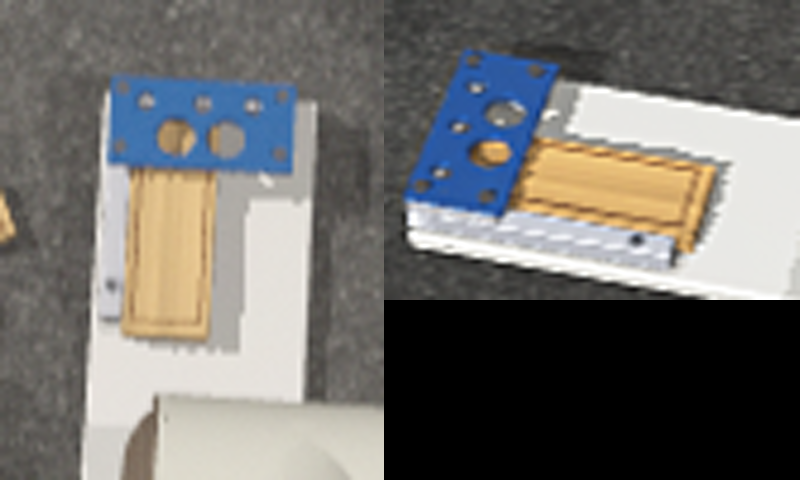

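```bash
python3 -c "
from h import *
s=r.sense();print(s['tcp_pos'],s['wrist_force']);print(job.finish_job())"
```

```text
[ 0.4112368  -0.18392552  0.15375248] [ 0.82240143  0.56515445 -0.36693922]
the job is handed in; nothing more can be done
None
```

I laid the plaque on the bed, slid it under the plate and pushed it to the fence and then the back stop. Then I let go, moved the arm clear and handed the job in at about 22 s; no verdict is reported.

- **Pushes:** wrist force peaked at about 17 N while laying the plaque down and about 13 N while pushing. The second side and end pushes stopped where the first ones had.
- **Position, top camera:** the plaque fits at about (40.8, 19.9) mm in the jig's frame, against a home of (41, 20), with a yaw error under 0.001 rad. The arm partly covered the jig in that view, so the jig fit behind these numbers was poor.
- **Check that disagreed:** the scene-camera fit gave (43.8, 17.2) mm with −0.044 rad. I discounted it because the fence hides the plaque's lower side there and the fit was bad. By eye, the plaque looks flush with the fence in both views.
- **Bystanders:** the arm's path kept clear of the timer, jar and bottle, and I felt no contact with them. I did not measure their positions again at the end.

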